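# Set the stock terminal's screen to its tilt mark and test that it holds

### The job

Tilt the stock terminal's screen up until, left alone, it stands in line with the steel mark arm beside it; its stiff hinge springs back when you let go, so work up to the mark from below, let go and look, and do not push it far past. Then press a fingertip lightly on the glass for a moment to test that the hinge holds, and leave the screen standing untouched at the mark. Leave the mark arm and the goods on the counter where they are.

Things in the scene. Friction and masses are not known exactly. Their poses are not given: they have to be found in the camera images.
- stand: Grey steel stand fixed to the counter: base plate 250 mm wide, 12 mm thick, from x = -140 to +50 mm; cheeks at y = +-106 mm, tops 72 mm high. Origin on the counter under the middle of the hinge axis, which runs along the stand's y, 55 mm up. The screen leans from the hinge to the stand's -x (robot's side at yaw 0). Place and yaw (within 25 degrees) vary.
- screen: Black panel 190 mm wide (y), 12 mm thick, from 14 to 180 mm from the hinge. Origin on the hinge axis, mid width; -x runs up the panel to its free top edge, z is the normal on the glass side. Tilt is the angle of -x above horizontal (90 = upright): 35 to 50 degrees at the start, below the mark. 0.25 to 0.6 kg, on a springy bracket (6.5 N m/rad) on a friction hinge that slips at 1.1 N m.
- screen_top (a point): Middle of the screen's free top edge, mid thickness, 180 mm from the hinge axis. Pushed from the robot's side towards the stand's +x along its arc (6 to 20 N; more if the finger does not rise with the edge) the screen first bends its spring, then turns the hinge; let go, it springs back by about 8 to 13 degrees (varies with weight and tilt) and stays there.
- glass: Glass front of the screen, 156 mm (x, up the panel) by 180 mm (y), with a plain display of grey tiles. Origin at the centre of its front surface, 97 mm from the hinge axis, 9 mm above the screen's mid plane; z points out of it. A press of 2 to 4 N at or above mid height bends the screen back some mm and it returns; over about 5 N may turn the hinge down.
- mark: The mark: slim bare steel bar 8 mm deep, 5 mm thick, beside the screen on the stand's +y side (122 mm from mid width), on the same hinge axis, by a graduated arc. Origin on the axis; -x runs along the bar to its tip. The angle of -x above horizontal is the wanted tilt of the screen (57 to 77 degrees). In line: screen's and bar's x axes parallel.
- mark_tip (a point): Free tip of the mark arm, 172 mm from the hinge axis.
- jar: Bystander: glass jar with red lid, 80 mm across, 110 mm tall, standing near the stand. Origin at the centre of its underside.
- oil: Bystander: bottle of cooking oil, 68 mm across, 240 mm tall. Origin at the centre of its underside.
- pack: Bystander: closed cardboard pack 70 x 110 x 90 mm. Origin at the centre of its underside.

How it is judged:
By the outcome, as a careful person would: the job done as asked, in the order asked, and still so for the second after the job is handed in, with the robot touching nothing.
It also fails if it takes over 64 s, if anything falls off the work surface, if the arm or the gripper's body presses on something with over 40 N, if the wrist force passes 120 N, or if a joint passes its speed limit or range.

### The arm

A 6-joint arm with a two-finger parallel gripper is mounted at the origin on the work surface. World frame = base frame: x ahead of the robot, y to its left, z up, the work surface at z = 0. Lengths are in m, angles in rad, forces in N, time in s.
With the tool pointing down it reaches from about 0.425 to 0.95 m from the base axis. Payload 3.5 kg.
Tool frame: the origin (TCP) lies on the centre line of the jaws, within the pads' length; the fingertips stand env.tcp_to_tips ahead of it and the grasp point (between the pads) lies 11 mm behind it (env.tcp_to_tips is the distance from the TCP to the fingertips, in m); z points along the fingers, y is the line along which they close (so a half turn about z gives the same grasp; the last joint's range is limited). The gripper opens to 85 mm and grips with 20 to 120 N. Pads are 22 mm wide; open, the fingers measure 114 mm over their backs; the gripper's body (76 mm by 85 mm) begins 54 mm behind the grasp point. The pads swing forward as they close: fully open they stand 13 mm farther back than shut.
Start: joints at [-1.494, 0.286, 1.577, -0, 1.279, -0.15], TCP at [0.152, -0.658, 0.239] pointing down, gripper open.
Joint ranges: [-2.77, 2.77], [-0.9, 2.22], [0.21, 2.48], [-1.53, 4.67], [0.24, 2.81], [-2.84, 2.84]. Speed limits (rad/s): [2.79, 2.79, 3.14, 3.14, 3.14, 3.14].

### API

Orientations are given as a unit quaternion [w, x, y, z].
In Python, from bench import env, hand, sensors, imaging gives the robot as it stands. Calls block until the motion is done:
- env.move_ptp(position, orientation): joint-space move of the TCP to a pose.
- env.move_linear(position, feed=0.15, ori=None, until_force=None): straight line of the TCP; ori=None keeps the orientation; feed is the mean speed in m/s. With until_force (N) it stops when the force on the tool has changed by that much, and returns True; else False.
- env.move_joints(angles): joint-space move.
- hand.grip(opening, grip_force=None): finger opening in m; grip_force is the grip in N (None keeps the last); returns when the fingers have stopped.
- env.pause(seconds).
- env.ik(position, orientation): joint angles nearest the present ones, or None.
- sensors.state(): the state.
- imaging.snapshot(name): name is "scene" or "top" or "wrist"; returns a dict with "image" (420x560x3 uint8, red, green, blue), "K" (3x3 intrinsics, pixels), "D" ([k1, k2, p1, p2, k3] as OpenCV has them; the pictures are not rectified), "position" and "rotation" of the camera in the world. Camera axes: x right, y down, z forward; pixel columns grow to the right and rows downward; lengths in m; the calibration is good to about 2 mm. A picture is of the moment at which its call begins. There is no depth.
A pose or a line that the arm cannot do raises env.IKError and nothing moves.
- env.sign_off(): hands the job in; it is judged then, once.
The state is a dict: "t": time; "joints": joint angles; "dq": joint speeds; "effort": joint torques, N m; "position": TCP position; "tool_rot": TCP orientation; "force": force on the tool from outside, world axes, zero at the start; "torque": the same for the moment, N m; "grip_width": finger opening in m; "grasp_force": force on a finger pad.
Only numpy, scipy, OpenCV 4.12 (cv2) and the standard library are available. Lean on these libraries where they do the work, as an engineer would, in place of code of your own. Each camera call takes 0.05 s, during which the arm holds its last target. There are 200 camera calls.

## Working session

There is one attempt and no reset: what is moved stays moved. The work goes in short steps, each a Python script; the robot and the scene stay as the last script left them, time stands still between calls to the robot, and variables do not carry over. Pictures are saved under pics/ and viewed, at most 10 in all, crops included, and the job is handed in when it is done.

```bash
ls; mkdir -p pics; python3 - <<'E'
from bench import env, hand, sensors, imaging
import cv2, numpy as np, pickle
d={}
for n in ("scene","top"):
    s=imaging.snapshot(n); d[n]=s
    cv2.imwrite(f"pics/{n}0.png",s["image"][:,:,::-1])
    print(n,s["K"],s["D"],s["position"],s["rotation"])
pickle.dump(d,open("s0.pkl","wb"))
print(env.tcp_to_tips, sensors.state())
E
```

```text
pics
scene [[386.87928648   0.         288.52790642]
 [  0.         386.87928648 212.71268821]
 [  0.           0.           1.        ]] [-0.01472093  0.          0.          0.          0.        ] [1.00317514 0.01076009 0.70429388] [-0.22289317  0.70200883  0.64304285 -0.20975731]
top [[390.40430658   0.         283.77065033]
 [  0.         390.40430658 208.11457395]
 [  0.           0.           1.        ]] [-0.10161163  0.          0.          0.          0.        ] [0.47746409 0.0159251  0.77298632] [ 0.0660434  -0.70197967  0.70832192 -0.03380649]
0.008 {'t': 0.1, 'joints': array([-1.49399329e+00,  2.87112668e-01,  1.57802956e+00, -1.64527955e-05,
        1.27861122e+00, -1.49981484e-01]), 'dq': array([-9.90733291e-05, -3.52657261e-03, -3.19732681e-03, -2.57464142e-04,
        2.58485356e-04, -1.89092333e-04]), 'effort': array([ 1.10431050e-03, -4.07292151e+01, -2.93698525e+01, -1.27864773e-04,
        3.39191589e-03,  6.58582437e-06]), 'position': array([ 0.15176307, -0.65712359,  0.23806232]), 'tool_rot': array([-1.07996488e-03,  9.93577134e-01,  1.13151717e-01,  3.16522741e-05]), 'force': array([-0.30926993, -0.14337485,  0.68780894]), 'torque': array([ 0.01550889, -0.01877237, -0.03777172]), 'grasp_force': 0.0, 'grip_width': 0.08516631703458083}
```

View pics/scene0.png

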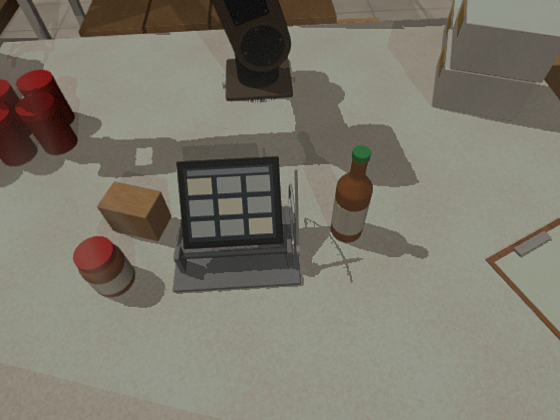

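View pics/top0.png

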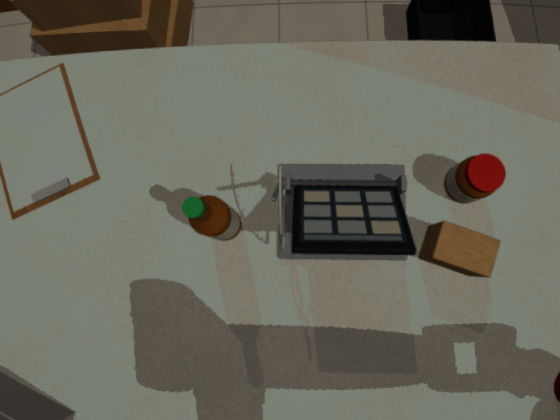

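The scene view shows the screen with its glass towards the camera at about (230,200), the plate's front edge at about (175..300, 285), and the mark bar at about (296,170)-(298,245). The oil bottle is at (350,210), the pack at (137,212) and the jar at (105,270). In the top view the plate spans (278..404, 165..258), the oil is left (+y) at about (225,225), and the jar and pack are to the right.

```bash
cat > h.py <<'E'
import numpy as np, cv2
from scipy.spatial.transform import Rotation as R
def q2R(q): q=np.asarray(q); return R.from_quat([q[1],q[2],q[3],q[0]]).as_matrix()
def R2q(M): q=R.from_matrix(M).as_quat(); return np.array([q[3],q[0],q[1],q[2]])
def ray(s,uv):
    uv=np.asarray(uv,float).reshape(-1,1,2)
    n=cv2.undistortPoints(uv,s["K"],np.asarray(s["D"])).reshape(-1,2)
    return np.asarray(s["position"]), np.c_[n,np.ones(len(n))]@q2R(s["rotation"]).T
def onplane(s,uv,n,d):   # points with n.p = d
    o,r=ray(s,uv); n=np.asarray(n,float); return o+r*((d-o@n)/(r@n))[:,None]
def onz(s,uv,z): return onplane(s,uv,[0,0,1],z)
def proj(s,P):
    M=q2R(s["rotation"]).T; return cv2.projectPoints(np.asarray(P,float).reshape(-1,1,3),cv2.Rodrigues(M)[0],-M@np.asarray(s["position"]),s["K"],np.asarray(s["D"]))[0].reshape(-1,2)
def tri(s1,a,s2,b):
    (o1,d1),(o2,d2)=ray(s1,a),ray(s2,b); out=[]
    for u,v in zip(d1,d2):
        t=np.linalg.lstsq(np.c_[u,-v],o2-o1,rcond=None)[0]; p,q=o1+t[0]*u,o2+t[1]*v
        out.append(np.r_[(p+q)/2,np.linalg.norm(p-q)])
    return np.array(out)
E
python3 - <<'E'
from h import *
import pickle
d=pickle.load(open("s0.pkl","rb"))
a=d["scene"]["image"][145:295,168:313]; b=d["top"]["image"][150:270,270:420]
f=lambda im,k:cv2.resize(im,None,fx=k,fy=k,interpolation=cv2.INTER_CUBIC)
A=f(a,2.7); B=f(b,2.6); C=np.zeros((410,790,3),np.uint8); C[:A.shape[0],:A.shape[1]]=A; C[:B.shape[0],400:400+B.shape[1]]=B
C=np.clip(C.astype(float)*1.7,0,255).astype(np.uint8)
cv2.imwrite("pics/crop1.png",C[:,:,::-1])
print(onz(d["top"],[[278,165],[404,165]],.012), onz(d["scene"],[[175,288],[300,284]],.0), onz(d["top"],[[228,232],[463,190],[465,258]],0.0),onz(d["top"],[[193,207],[486,173],[470,236]],[.24]))
E
```

```text
[[ 0.67348894  0.06150908  0.012     ]
 [ 0.66993661 -0.19027544  0.012     ]] [[ 0.66140057 -0.19054496  0.        ]
 [ 0.67453493  0.05603896  0.        ]] [[ 0.54074071  0.16305463  0.        ]
 [ 0.62015773 -0.31126879  0.        ]
 [ 0.48391104 -0.30627406  0.        ]] [[ 0.55661203  0.16764663  0.24      ]
 [ 0.59984749 -0.24490579  0.24      ]
 [ 0.51173666 -0.21510391  0.24      ]]
```

View pics/crop1.png

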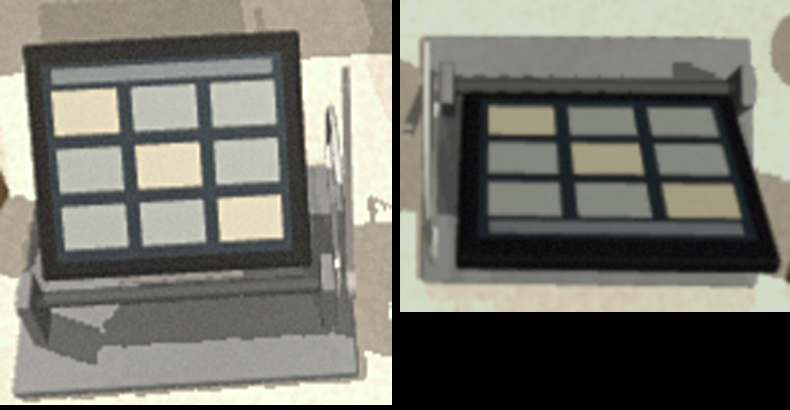

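The crops show the panel's top corners at scene (177.3,162), (278,157.2) and top (415.4,254.6), (291.9,253.1). The mark bar's tip is at scene (296.1,170.2) and the plate corners are clear in the top view.

```bash
python3 - <<'E'
from h import *
import pickle
np.set_printoptions(precision=4,suppress=True)
d=pickle.load(open("s0.pkl","rb")); S,T=d["scene"],d["top"]
sc=lambda L:[(168+x/2.7,145+y/2.7) for x,y in L]; tp=lambda L:[(270+(x-400)/2.6,150+y/2.6) for x,y in L]
pl=onz(T,tp([(422,37),(750,39),(756,286),(420,283)]),.012); print("plate",pl)
print("plate scene",onz(S,sc([(14,390),(357,373)]),.012))
# panel corners: topR(-y), topL(+y), bottom glass
P=tri(S,sc([(25,46),(297,33),(52,69),(272,58),(65,258),(291,247),(346,68)]),T,tp([(777,268),(459,265),(744,233),(476,233),(717,106),(487,104),(436,240)]))
print("panel TR TL, disp TR TL BR BL, tip",P)
yv=(pl[0]-pl[1])+(pl[3]-pl[2]); yaw=np.arctan2(-yv[0],yv[1]); c,s=np.cos(yaw),np.sin(yaw)
ex=np.array([c,s]);ey=np.array([-s,c]); m=pl[:,:2].mean(0); o=m+ex*.045
print("yaw",np.degrees(yaw),"origin",o)
q=P[:,:2]-o; L=np.c_[q@ex,q@ey,P[:,2]-.055]; print(L, np.degrees(np.arctan2(L[:,2],-L[:,0])), np.hypot(L[:,0],L[:,2]))
for a,b in((2,4),(3,5)): v=L[a]-L[b]; print("tilt",np.degrees(np.arctan2(v[2],-v[0])),np.linalg.norm(v))
# mark angle candidates from top-view tip & scene tip
for ang in (57,62,67,72,77):
    t=np.radians(ang); p=np.array([-.172*np.cos(t),.122,.055+.172*np.sin(t)]); w=np.r_[o+ex*p[0]+ey*p[1],p[2]]; print(ang,proj(S,w),proj(T,w))
E
```

```text
plate [[ 0.6751  0.0606  0.012 ]
 [ 0.6699 -0.1915  0.012 ]
 [ 0.4819 -0.1869  0.012 ]
 [ 0.4867  0.0628  0.012 ]]
plate scene [[ 0.67   -0.1904  0.012 ]
 [ 0.6784  0.0559  0.012 ]]
panel TR TL, disp TR TL BR BL, tip [[ 0.4912 -0.1568  0.1762  0.0017]
 [ 0.4951  0.0299  0.175   0.0003]
 [ 0.512  -0.1381  0.1739  0.0003]
 [ 0.514   0.0156  0.1719  0.0082]
 [ 0.6051 -0.1453  0.0809  0.0038]
 [ 0.6091  0.0133  0.0787  0.0035]
 [ 0.5115  0.0535  0.1537  0.0187]]
yaw -1.1335393715549613 origin [ 0.6234 -0.0646]
[[-0.1303 -0.0947  0.1212]
 [-0.1301  0.092   0.12  ]
 [-0.1099 -0.0757  0.1189]
 [-0.111   0.078   0.1169]
 [-0.0167 -0.081   0.0259]
 [-0.0158  0.0777  0.0237]
 [-0.1142  0.1159  0.0987]] [42.9371 42.6738 47.2555 46.4823 57.168  56.2631 40.8375] [0.178  0.177  0.1619 0.1612 0.0308 0.0285 0.1509]
tilt 44.94981429188286 0.13178426862798095
tilt 44.39880497691408 0.13317863437351343
57 [[295.3888 161.7133]] [[272.221  226.4157]]
62 [[295.9798 164.1476]] [[271.9876 217.1254]]
67 [[296.6172 167.4111]] [[271.8194 207.3381]]
72 [[297.2969 171.519 ]] [[271.7208 197.1854]]
77 [[298.0139 176.4749]] [[271.6945 186.8125]]
```

```bash
cat >> h.py <<'E'
YAW=np.radians(-1.4); O=np.array([.6234,-.0646]); EX=np.array([np.cos(YAW),np.sin(YAW),0]); EY=np.array([-np.sin(YAW),np.cos(YAW),0]); EZ=np.array([0,0,1.])
O3=np.r_[O,.055]                      # hinge mid
def W(p): return O3+p[0]*EX+p[1]*EY+p[2]*EZ     # stand coords, origin on hinge axis
def lookat(C,L):                                # camera rotation, x right y down z fwd
    z=np.subtract(L,C); z/=np.linalg.norm(z); x=np.cross(z,[0,0,1.]); x/=np.linalg.norm(x); return np.c_[x,np.cross(z,x),z]
E
python3 - <<'E'
from h import *
from bench import env, hand, sensors, imaging
import pickle
np.set_printoptions(precision=4,suppress=True)
s=imaging.snapshot("wrist"); st=sensors.state()
Rt=q2R(st["tool_rot"]); Rc=q2R(s["rotation"]); p=Rt.T@(s["position"]-st["position"]); Rtc=Rt.T@Rc
print("cam in tool",p,Rtc,s["K"],s["D"]); pickle.dump((p,Rtc),open("cam.pkl","wb"))
Lk=W([-.04,.10,.08])
for az in (50,65,80,95,110):
  for el in (25,40,50):
    for dist in (.22,.3,.38):
      a,e=np.radians([az,el]); C=Lk+dist*np.array([np.cos(a)*np.cos(e),np.sin(a)*np.cos(e),np.sin(e)])
      for roll in (0,90,180,270):
        Rr=lookat(C,Lk)@R.from_euler("z",roll,degrees=True).as_matrix(); Rw=Rr@Rtc.T; pos=C-Rw@p
        if env.ik(pos,R2q(Rw)) is not None: print(az,el,dist,roll,"cam",C,"tcp",pos)
E
```

```text
cam in tool [ 0.0805  0.0005 -0.1341] [[-0.0001 -0.9499 -0.3125]
 [ 1.     -0.0001 -0.0001]
 [ 0.     -0.3125  0.9499]] [[366.4913   0.     280.4909]
 [  0.     366.4913 212.8742]
 [  0.       0.       1.    ]] [-0.0225  0.      0.      0.      0.    ]
50 25 0.22 0 cam [0.714  0.1891 0.228 ] tcp [0.6349 0.094  0.1322]
50 25 0.22 90 cam [0.714  0.1891 0.228 ] tcp [0.6515 0.0608 0.164 ]
50 25 0.22 180 cam [0.714  0.1891 0.228 ] tcp [0.6154 0.0723 0.1948]
50 25 0.22 270 cam [0.714  0.1891 0.228 ] tcp [0.5988 0.1055 0.163 ]
50 25 0.3 0 cam [0.7606 0.2446 0.2618] tcp [0.6815 0.1496 0.166 ]
50 25 0.3 90 cam [0.7606 0.2446 0.2618] tcp [0.6981 0.1163 0.1978]
50 25 0.3 180 cam [0.7606 0.2446 0.2618] tcp [0.662  0.1278 0.2286]
50 25 0.3 270 cam [0.7606 0.2446 0.2618] tcp [0.6454 0.1611 0.1968]
50 25 0.38 0 cam [0.8072 0.3002 0.2956] tcp [0.7281 0.2051 0.1998]
50 25 0.38 90 cam [0.8072 0.3002 0.2956] tcp [0.7447 0.1719 0.2316]
50 25 0.38 180 cam [0.8072 0.3002 0.2956] tcp [0.7086 0.1834 0.2624]
50 25 0.38 270 cam [0.8072 0.3002 0.2956] tcp [0.692  0.2166 0.2306]
50 40 0.22 0 cam [0.6942 0.1654 
[... 10710 characters left out ...]
85 0.187 ]
110 50 0.22 180 cam [0.5375 0.1692 0.3035] tcp [0.5796 0.052  0.2089]
110 50 0.22 270 cam [0.5375 0.1692 0.3035] tcp [0.5384 0.0656 0.1863]
110 50 0.3 0 cam [0.5199 0.2176 0.3648] tcp [0.5449 0.1505 0.2257]
110 50 0.3 90 cam [0.5199 0.2176 0.3648] tcp [0.5861 0.1368 0.2483]
110 50 0.3 180 cam [0.5199 0.2176 0.3648] tcp [0.562  0.1003 0.2702]
110 50 0.3 270 cam [0.5199 0.2176 0.3648] tcp [0.5208 0.1139 0.2476]
110 50 0.38 0 cam [0.5023 0.2659 0.4261] tcp [0.5273 0.1988 0.287 ]
110 50 0.38 90 cam [0.5023 0.2659 0.4261] tcp [0.5685 0.1852 0.3096]
110 50 0.38 180 cam [0.5023 0.2659 0.4261] tcp [0.5444 0.1487 0.3314]
110 50 0.38 270 cam [0.5023 0.2659 0.4261] tcp [0.5032 0.1623 0.3089]
```

```bash
cat >> h.py <<'E'
import pickle
DOWN=R2q(np.c_[EX,-EY,-EZ])                      # tool down, tool x along stand x
def view(name,az=70,el=42,dist=.42):
    from bench import env, imaging
    p,Rtc=pickle.load(open("cam.pkl","rb")); Lk=W([-.04,.08,.09]); a,e=np.radians([az,el])
    C=Lk+dist*np.array([np.cos(a)*np.cos(e),np.sin(a)*np.cos(e),np.sin(e)])
    Rw=lookat(C,Lk)@np.diag([-1,-1,1.])@Rtc.T
    env.move_ptp(C-Rw@p,R2q(Rw)); env.pause(.3)
    out={n:imaging.snapshot(n) for n in ("wrist","scene")}
    cv2.imwrite(f"pics/{name}.png",np.clip(out["wrist"]["image"][::-1,::-1,::-1]*1.6,0,255).astype(np.uint8))
    pickle.dump(out,open(name+".pkl","wb")); return out
E
python3 - <<'E'
from h import *
from bench import env, hand, sensors, imaging
hand.grip(0.0)
env.move_ptp([.45,-.3,.48],DOWN); view("v1"); print(sensors.state()["t"],sensors.state()["force"])
E
```

```text
5.1667 [ 0.67439833 -0.62818382  0.70439185]
```

View pics/v1.png

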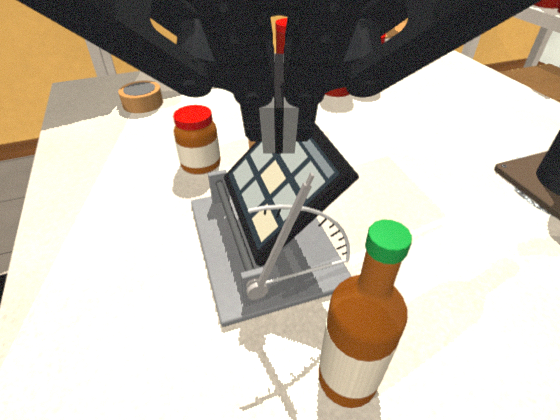

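The wrist view (shown the right way up) has the mark bar clear from its pivot at (258,288) to its tip at (309,177). The panel's +y side edge runs (263,262)-(356,175), and the bottle at (365,310) does not cover it. Next I fit lines and back-project them onto their planes.

```bash
cat >> h.py <<'E'
def edge(s,A,B,sign,half=7,n=60):
    """sub-pixel edge points near the 3D segment A-B (sign: +1 brighter to the right of A->B in picture), robust line"""
    g=cv2.GaussianBlur(s["image"].astype(np.float32).mean(2),(0,0),.7); a,b=proj(s,[A,B]); t=(b-a)/np.linalg.norm(b-a); nrm=np.array([-t[1],t[0]])
    k=np.arange(-half,half+.01,.25); P=a+(b-a)*np.linspace(0,1,n)[:,None,None]+nrm*k[None,:,None]
    pr=cv2.remap(g,P[...,0].astype(np.float32),P[...,1].astype(np.float32),cv2.INTER_LINEAR)
    d=sign*np.gradient(pr,axis=1); i=d.argmax(1); ok=d.max(1)>2; pts=P[np.arange(n),i][ok]
    for _ in range(4):
        l=cv2.fitLine(pts.astype(np.float32),cv2.DIST_HUBER,0,.01,.01).ravel(); r=(pts-l[2:])@np.array([-l[1],l[0]]); 
        keep=abs(r)<max(1.0,2*np.median(abs(r))); pts=pts[keep]
    c=l[2:]; tt=(pts-c)@l[:2]; return np.array([c+l[:2]*tt.min(),c+l[:2]*tt.max()]),len(pts),np.sqrt(np.mean(r[keep]**2)),nrm@(c-a)
def ang(s,ends,y):                               # tilt of a picture line lying in the stand plane y
    P=onplane(s,ends,EY,EY@W([0,y,0])); v=P[1]-P[0]; q=P-O3; return np.degrees(np.arctan2(abs(v[2]),-v@EX*np.sign(v[2]))), np.c_[q@EX,q[:,2]]
def pt(tilt,sd,y,z):
    t=np.radians(tilt); return W([-sd*np.cos(t)+z*np.sin(t),y,sd*np.sin(t)+z*np.cos(t)])
def measure(s,tilt,mark=70.5,verbose=True,pa=(.1,.172)):
    res=[]
    for nm,T,a,b,y,z,sg in (("bar+",mark,.06,.165,.1245,.004,1),("bar-",mark,.06,.165,.1245,-.004,-1),("scr-",tilt,pa[0],pa[1],.095,-.006,-1),("scr+",tilt,pa[0],pa[1],.095,.009,1)):
      for sgn in (sg,-sg):
        e,n,rms,off=edge(s,pt(T,a,y,z),pt(T,b,y,z),sgn); A,q=ang(s,e,y); res.append((nm,sgn,A))
        if verbose: print(nm,sgn,"ang %.2f n %d rms %.2f off %.1f"%(A,n,rms,off),"len %.3f"%np.linalg.norm(q[1]-q[0]))
    return res
E
python3 - <<'E'
from h import *
s=pickle.load(open("v1.pkl","rb"))["wrist"]
for p in ([0,.122,0],pt(70.5,.172,.122,0),pt(43.5,.18,.095,.006),pt(43.5,.014,.095,.006),W([.05,.125,-.043]),W([.05,-.125,-.043]),W([-.14,.125,-.043])): 
    p=W(p) if isinstance(p,list) else p; print(np.array([559,419])-proj(s,p))
measure(s,43.5)
im=np.clip(s["image"][::-1,::-1]*1.4,0,255).astype(np.uint8)[150:320,180:370]
cv2.imwrite("pics/v1c.png",cv2.resize(im,None,fx=3.5,fy=3.5,interpolation=cv2.INTER_CUBIC)[:,:,::-1])
E
```

```text
[[258.43821961 291.76808396]]
[[310.5509848  174.79824001]]
[[357.32233135 173.22173886]]
[[256.54284905 266.37482012]]
[[221.89058267 324.58823046]]
[[191.22152074 199.82347115]]
[[358.40540869 284.2753455 ]]
bar+ 1 ang 69.04 n 33 rms 0.22 off -3.1 len 0.094
bar+ -1 ang 68.72 n 42 rms 0.21 off 5.3 len 0.086
bar- -1 ang 68.56 n 38 rms 0.24 off -0.7 len 0.078
bar- 1 ang 74.80 n 18 rms 0.60 off 0.6 len 0.080
scr- -1 ang 49.45 n 13 rms 0.26 off 3.7 len 0.018
scr- 1 ang 43.39 n 52 rms 0.18 off -3.2 len 0.071
scr+ 1 ang 43.58 n 57 rms 0.21 off 5.6 len 0.073
scr+ -1 ang 161.07 n 9 rms 0.21 off -0.7 len 0.022
```

View pics/v1c.png

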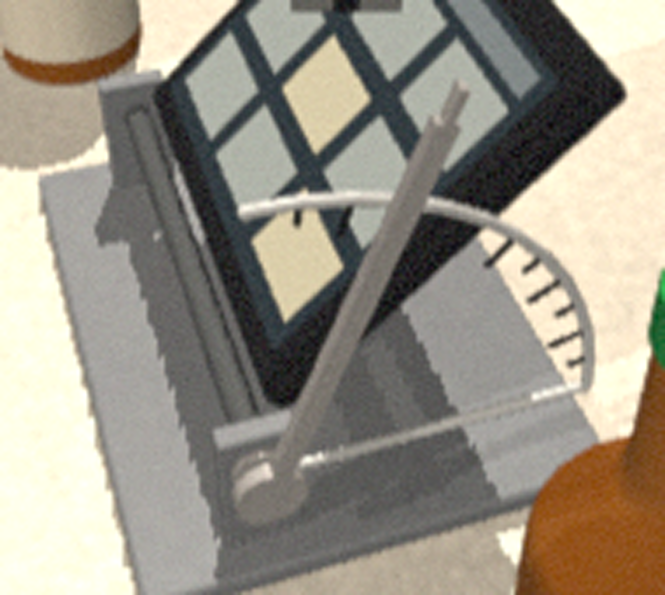

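The fits agree: the mark is at about 68.8° and the screen at about 43.5°. The model projects within about 3 px of the picture. Next is a first push to about 75°, then release and look.

```bash
cat >> h.py <<'E'
def tcp(tilt,gap=0):                             # finger front face on the back top corner
    return pt(tilt,.18,0,-.006)-(.011+gap)*EX-.012*EZ
def push(t0,t1,steps=3.):
    """t0: measured tilt now, t1: tilt to push to; then let go"""
    from bench import env, sensors
    a=tcp(t0,.035); env.move_ptp(a+[0,0,.16],DOWN); env.move_linear(a,feed=.2)
    hit=env.move_linear(a+.06*EX,feed=.04,until_force=1.5); off=sensors.state()["position"]-tcp(t0)
    print("hit",hit,"offset along x %.4f"%(off@EX))
    if not hit: raise SystemExit
    off=(off@EX-.002)*EX; n=int(np.ceil((t1-t0)/steps)); k=[]
    for t in np.linspace(t0,t1,n+1)[1:]:
        env.move_linear(tcp(t)+off,feed=.07); k.append(np.round(sensors.state()["force"],1))
    env.pause(.2); print(*k[::2],sensors.state()["force"],"pos err",sensors.state()["position"]-tcp(t1)-off)
    env.move_linear(tcp(t1)+off-.075*EX,feed=.1); env.move_linear(tcp(t1,.08)+[0,0,.15],feed=.25)
E
sed -i 's/Lk=W(\[-.04,.08,.09\])/Lk=W([-.04,.08,.13])/' h.py
python3 - <<'E'
from h import *
from bench import env, hand, sensors, imaging
push(43.5,75); o=view("v2"); print(sensors.state()["t"])
for g in (60,64,68): print(g); measure(o["wrist"],g,68.8)
E
```

```text
hit True offset along x 0.0016
[-1.3  0.3 -1.1] [-5.5  0.5 -1.2] [-9.2  0.8  0.5] [-9.4  1.4  3.2] [-7.6  1.   4.3] [-7.8  0.9  5.2] [-7.67000746  2.01487155  3.88685839] pos err [-0.00093156  0.00026485  0.00066422]
14.7
60
bar+ 1 ang 77.34 n 26 rms 0.75 off -1.5 len 0.104
bar+ -1 ang 54.25 n 14 rms 0.32 off 1.9 len 0.071
bar- -1 ang 82.14 n 7 rms 0.73 off -1.2 len 0.041
bar- 1 ang 68.83 n 44 rms 0.22 off -2.8 len 0.098
scr- -1 ang 84.37 n 11 rms 0.74 off 2.0 len 0.048
scr- 1 ang 79.77 n 20 rms 0.52 off -2.1 len 0.061
scr+ 1 ang 62.55 n 42 rms 0.39 off -0.6 len 0.059
scr+ -1 ang 48.78 n 8 rms 0.36 off 0.2 len 0.037
64
bar+ 1 ang 77.34 n 26 rms 0.75 off -1.5 len 0.104
bar+ -1 ang 54.25 n 14 rms 0.32 off 1.9 len 0.071
bar- -1 ang 82.14 n 7 rms 0.73 off -1.2 len 0.041
bar- 1 ang 68.83 n 44 rms 0.22 off -2.8 len 0.098
scr- -1 ang 50.62 n 12 rms 1.22 off -3.7 len 0.038
scr- 1 ang 63.78 n 41 rms 0.34 off -3.6 len 0.071
scr+ 1 ang 63.56 n 45 rms 0.34 off 6.6 len 0.073
scr+ -1 ang 170.38 n 9 rms 0.46 off 1.4 len 0.020
68
bar+ 1 ang 77.34 n 26 rms 0.75 off -1.5 len 0.104
bar+ -1 ang 54.25 n 14 rms 0.32 off 1.9 len 0.071
bar- -1 ang 82.14 n 7 rms 0.73 off -1.2 len 0.041
bar- 1 ang 68.83 n 44 rms 0.22 off -2.8 len 0.098
scr- -1 ang 49.30 n 8 rms 0.40 off 2.5 len 0.037
scr- 1 ang 63.32 n 52 rms 0.47 off 3.3 len 0.070
scr+ 1 ang 73.64 n 9 rms 2.21 off -3.6 len 0.064
scr+ -1 ang 64.04 n 45 rms 0.31 off -5.9 len 0.069
```

View pics/v2.png

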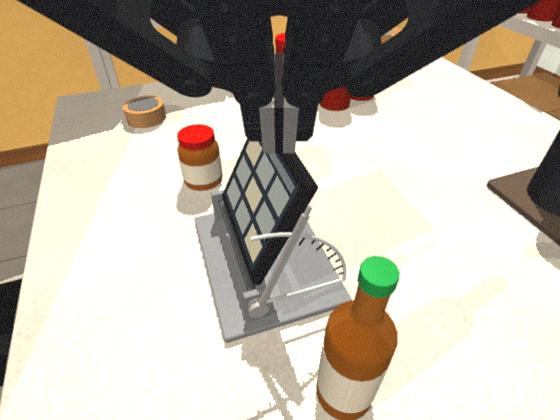

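The screen now stands at about 63.5° (edge fits 63.3–64.0) with springback of about 11.5°, and the mark is at 68.8° as before. One more push to about 79.7°, using the same offset.

```bash
sed -i 's/off=(off@EX-.002)\*EX;/off=-.0004*EX;/' h.py
python3 - <<'E'
from h import *
from bench import env, hand, sensors, imaging
push(63.5,79.7); o=view("v3",az=60); print(sensors.state()["t"])
for g in (66,69): print(g); [print(x) for x in measure(o["wrist"],g,68.8,False) if abs(x[2]-68)<5]
E
```

```text
hit True offset along x 0.0067
[-1.5  0.6  0.1] [-4.9  0.7  3.6] [-8.   0.9  3.8] [-6.11506227  0.08445615  2.91715401] pos err [-0.0012299   0.00017798 -0.0001904 ]
22.8
66
('bar+', 1, np.float64(69.24554873887602))
('bar+', -1, np.float64(72.58503009103231))
('bar-', 1, np.float64(69.30552628006873))
('scr-', 1, np.float64(65.26903896615659))
('scr+', 1, np.float64(69.10529978154159))
69
('bar+', 1, np.float64(69.24554873887602))
('bar+', -1, np.float64(72.58503009103231))
('bar-', 1, np.float64(69.30552628006873))
('scr-', -1, np.float64(67.23477090176424))
('scr-', 1, np.float64(68.78733502464766))
('scr+', 1, np.float64(68.89820056686654))
```

View pics/v3.png

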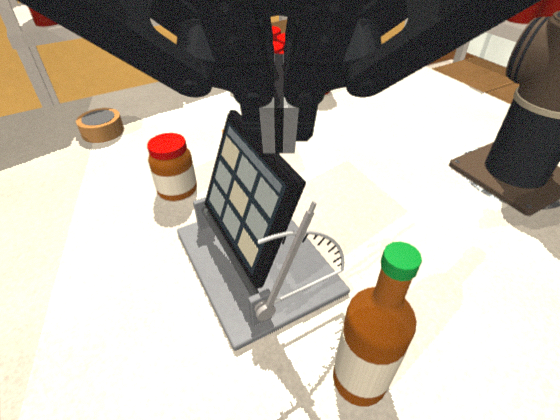

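The screen and bar are now parallel: 68.9° against 69.25° in the same view, with the goods where they were. Next is the light press on the upper glass.

```bash
python3 - <<'E'
from h import *
from bench import env, hand, sensors, imaging
np.set_printoptions(precision=2,suppress=True)
def F(n=8):
    f=[]
    for _ in range(n): env.pause(.02); f.append(sensors.state()["force"])
    return np.mean(f,0)
c=pt(69,.135,0,.009)+.011*EX+.008*EZ
env.move_ptp(c+.05*EX+.18*EZ,DOWN); env.move_linear(c+.05*EX,feed=.2); env.move_linear(c+.012*EX,feed=.1)
env.pause(.2); f0=F(); base=(sensors.state()["position"]-c)@EX
hit=env.move_linear(c-.014*EX,feed=.015,until_force=2.3)
f=F()-f0; x=(sensors.state()["position"]-c)@EX; print("hit",hit,"df",f,"x mm",x*1e3,"f0",f0)
for _ in range(5):
    if f@EX>2.3 or x<-.014: break
    env.move_linear(sensors.state()["position"]-.0015*EX,feed=.015); f=F()-f0; x=(sensors.state()["position"]-c)@EX; print(f,x*1e3)
env.pause(.4); print("held",F()-f0)
env.move_linear(c+.05*EX,feed=.06); env.move_linear(c+.05*EX+.18*EZ,feed=.25)
o=view("v4",az=60); print(sensors.state()["t"])
for g in (66,69): print(g); [print(x) for x in measure(o["wrist"],g,68.8,False) if abs(x[2]-68)<5]
E
```

```text
hit True df [1.09 0.2  2.31] x mm -7.2207978638920745 f0 [-0.01 -0.17 -0.1 ]
[ 2.13 -0.23  0.99] -8.61116284218479
[ 2.9  -0.12 -0.12] -10.104277099697278
held [ 3.57 -0.08 -0.25]
31.6917
66
('bar+', 1, np.float64(69.1080318652036))
('bar+', -1, np.float64(72.60794217022432))
('bar-', 1, np.float64(69.36023687164136))
('scr-', -1, np.float64(63.10939475251867))
('scr-', 1, np.float64(65.26928708426084))
('scr+', 1, np.float64(68.65694617227568))
69
('bar+', 1, np.float64(69.1080318652036))
('bar+', -1, np.float64(72.60794217022432))
('bar-', 1, np.float64(69.36023687164136))
('scr-', -1, np.float64(68.87914383161954))
('scr-', 1, np.float64(68.90031232168482))
('scr+', 1, np.float64(68.90761790089945))
```

View pics/v4.png

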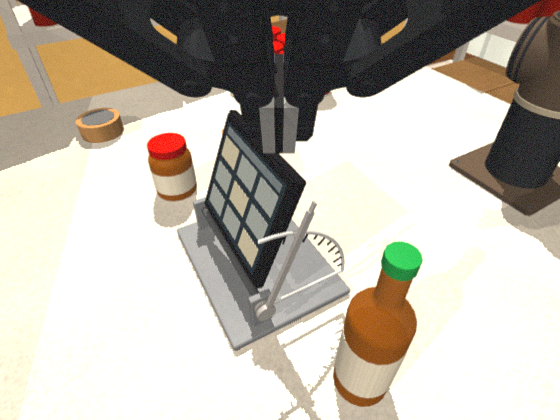

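The press of about 3 N left the screen unchanged at 68.9° against the mark's 69.2°, with nothing touching it, so I'm handing in.

```bash
python3 -c "
from bench import env
print(env.sign_off())"
```

```text
the job is handed in; nothing more can be done
None
```

Job handed in at about 32 s: the screen stands untouched at 68.9° against the mark's 69.2° (measured in the wrist view), it held through a glass press of about 3 N, and neither the mark arm nor the goods were touched.

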